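# Gauge the wells of the tea sample block, then load the fresh cell

### The arm

A 6-joint arm with a two-finger parallel gripper is mounted at the origin on the work surface. World frame = base frame: x ahead of the robot, y to its left, z up, the work surface at z = 0. Lengths are in m, angles in rad, forces in N, time in s.
With the tool pointing down it reaches from about 0.35 to 0.975 m from the base axis. Payload 4.9 kg.
Tool frame: the origin (TCP) lies between the finger pads; the fingertips stand 19 mm ahead of it and the grasp point (between the pads) is the TCP; z points along the fingers, y is the line along which they close (so a half turn about z gives the same grasp; the last joint's range is limited). The gripper opens to 85 mm and grips with 20 to 120 N. Pads are 22 mm wide; open, the fingers measure 114 mm over their backs; the gripper's body (76 mm by 85 mm) begins 54 mm behind the grasp point. The pads swing forward as they close: fully open they stand 13 mm farther back than shut.
Start: joints at [1.223, 0.053, 1.613, -0, 1.476, -0.119], TCP at [0.142, 0.609, 0.25] pointing down, gripper open.
Joint ranges: [-3.01, 3.01], [-1.01, 2.22], [0.06, 2.58], [-1.02, 4.17], [0.09, 2.62], [-3.14, 3.14]. Speed limits (rad/s): [2.57, 2.57, 3.14, 3.14, 3.14, 3.14].

### API

Orientations are given as a rotation vector (axis times angle).
In Python, from station import ctrl gives the robot as it stands. The module is installed in compiled form; this text tells all that it offers.
- The arm moves only by the tool servo_tool, never from a script. Its argument "increments" is a list that holds one entry, the list of rows, each a list of 5 numbers: the finger opening in cm, from 0 to 8.54, then the shift along the tool's x, y, z in cm, then the turn about the tool's z in degrees. A call has 1 to 5 rows; each row is the pose to reach, as a shift and turn from the pose commanded when the call began, along the tool's axes at that moment; what a row does not reach only later rows make up. A row lasts 1/10 s, in which the tool goes at most 50 mm and 8.59 degrees, less where a joint would pass 70% of its speed; a pose out of reach is approached as far as the arm can. A call with a gripper value outside its range is refused whole. The fingers move at their own pace and stop on an object; "newtons" is the grip in N (left out, the last holds). Time passes only in rows, so rows that repeat a pose let the fingers close. It gives the time, the measured TCP pose, the force, the opening and the grip force at its end, in the units of the state.
- ctrl.get_obs(): the state, without advancing time (a new reading comes with each control period).
- ctrl.get_image(name): name is "scene" or "top" or "wrist"; returns a dict with "img" (400x640x3 uint8, red, green, blue), "fx", "fy", "cx", "cy" (pixels), "rvec" (rotation vector, rad) and "tvec" (3), from world to camera coordinates, as OpenCV has them; the wrist camera has in their place "mount" (4x4, takes a point from camera to tool coordinates, whose origin is the TCP and whose axes are the flange's). Camera axes: x right, y down, z forward; pixel columns grow to the right and rows downward; lengths in m; the calibration is good to about 2 mm. A picture is of the moment at which its call begins: read the wrist's pose just before it. There is no depth.
- ctrl.finish_job(): hands the job in; it is judged then, once.
The state is a dict: "t": time; "q": joint angles; "dq": joint speeds; "effort": joint torques, N m; "tool_pos": TCP position; "tool_rot": TCP orientation; "contact_force": force on the tool from outside, world axes, zero at the start; "wrist_torque": the same for the moment, N m; "opening": finger opening in m; "grip_force": force on a finger pad.
Only numpy, scipy, OpenCV 4.12 (cv2) and the standard library are available. Lean on these libraries where they do the work, as an engineer would, in place of code of your own. Each camera call takes 0.05 s, during which the arm holds its last target. There are 200 camera calls.

### The job

Two of the three wells in the block on the balance still have a spent plug lying at the bottom. While the fresh sample cell waits on its tray, feel the bottom of each well in turn with the red-handled gauge rod, from the robot's left to its right, pressing lightly on it with about 3 to 8 N, then put the gauge back in its stand, hanging by its collar, lower the fresh cell into the well you found empty and press it fully home, upright. Go gently: never load the balance with more than 15 N (its pan sinks 6 mm at that), never let the cell drop or shoot into a well, and leave the jar, bowl and mug where they stand.

Things in the scene. Friction and masses are not known exactly. Their poses are not given: they have to be found in the camera images.
- balance: white laboratory balance, 240 x 200 mm, fixed to the counter, top 50 mm above the counter. Origin: centre of its underside; x away from its display, z up. The sample block rides on its pan, centred 20 mm along +x from the origin and parallel to it
- block (a joint): how far the sprung pan with the block has sunk, in m: 0 unloaded, growing downwards; 2500 N per m (0.006 = 15 N), hard stop at 0.013
- well_1 (a point): centre of the mouth of the well at the balance's +y end (the robot's left) of the blue-grey block. The block is 70 (x) x 170 (y) x 60 mm tall, its top 124 mm above the counter when unloaded. All three wells are alike: round, 28 mm wide, 50 mm deep with a flat floor, in a row along the block's y, 50 mm apart. Axes as the balance's
- well_2 (a point): centre of the mouth of the middle well. In each well's +x wall a sprung steel grip pad, 8 mm wide with a rounded top, stands 2.5 mm out of the wall from 8 to 33 mm below the mouth. It clamps the cell with 2 to 3 N: the cell will not fall in by its weight, pushing it down takes up to about 7 N
- well_3 (a point): centre of the mouth of the well at the balance's -y end (the robot's right) of the block. Two of the three wells, not known which, hold a loose spent plug on the floor: same colour as the block, 24 mm across, 12 mm high, so those are only 38 mm deep; the remaining well is empty. The plugs stay where they are
- gauge: loose gauge rod, 60 g: plain steel rod 10 mm thick from the foot to 75 mm up, collar 28 mm across from 75 to 81 mm, red round handle 20 mm thick from 81 to 131 mm. Origin: centre of the foot; z along the rod to the handle
- stand: fixed wooden block 60 x 60 x 80 mm. Origin: centre of its underside. A 14 mm hole, 78 mm deep, goes down the middle from its top; the gauge hangs in it by its collar, with its foot 5 mm above the counter
- cell: loose fresh sample cell, a round brass tube 26 mm across and 85 mm tall with a green band over its upper 28 mm, 90 g (may differ by a third); foot tapered to 19 mm over its lowest 5 mm. Origin: centre of the foot; z up. Fully home in an empty well, 35 mm of it stands out of the block; on a plug 47 mm would
- tray: fixed flat steel tray, 260 (x) x 140 x 6 mm, on which cell and bowl stand; origin: centre of its underside
- jar: bystander: amber jar with steel lid, 64 mm across, 110 mm tall, about 120 mm from the gauge stand; origin: centre of its underside
- bowl: bystander: white tasting bowl, 96 mm across, 55 mm tall, on the tray; origin: centre of its underside
- mug: bystander: white mug, 76 mm across, 75 mm tall, handle to its +y, about 120 mm from the gauge stand on the robot's side; origin: centre of its underside
Mind the look-alikes: they are no part of the job. Of the things like the gauge, leave any that is turquoise; of the rest the smaller one is meant.

How it is judged:
By the outcome, as a careful person would: the job done as asked, in the order asked, and still so for the second after the job is handed in, with the robot touching nothing.
It also fails if it takes over 72 s, if anything falls off the work surface, if the arm or the gripper's body presses on something with over 40 N, if the wrist force passes 120 N, or if a joint passes its speed limit or range.

## Working session

There is one attempt and no reset: what is moved stays moved. The work goes in short steps, Python scripts to look and compute and a tool call to move; the robot and the scene stay as the last step left them, time stands still between calls to the robot, and variables do not carry over. Pictures are saved under pics/ and viewed, at most 10 in all, crops included, and the job is handed in when it is done.

Besides the shell and the picture viewer there is one more tool, called after ">>>" as name(argument=value, ...), one argument or row to a line, values as JSON. servo_tool: Moves the arm, as the interface text tells. Its arguments: {"type":"object","properties":{"increments":{"type":"array"},"newtons":{"type":"number"}},"required":["increments"]}

```bash
mkdir -p pics; cat > h.py <<'E'
import numpy as np, cv2
from scipy.spatial.transform import Rotation as R
from station import ctrl
def grab(name,fn):
    o=ctrl.get_obs(); d=ctrl.get_image(name)
    cv2.imwrite('pics/'+fn+'.png',d['img'][:,:,::-1])
    K=np.array([[d['fx'],0,d['cx']],[0,d['fy'],d['cy']],[0,0,1]])
    if name=='wrist':
        T=np.eye(4);T[:3,:3]=R.from_rotvec(o['tool_rot']).as_matrix();T[:3,3]=o['tool_pos']
        W=T@d['mount']; Rc=W[:3,:3]; c=W[:3,3]
    else:
        Rc=R.from_rotvec(d['rvec']).as_matrix().T; c=-Rc@np.array(d['tvec'])
    np.savez('pics/'+fn+'.npz',K=K,Rc=Rc,c=c)
def ray(fn,u,v,z):
    f=np.load('pics/'+fn+'.npz'); r=f['Rc']@np.linalg.solve(f['K'],[u,v,1]); c=f['c']
    return (c+r*(z-c[2])/r[2]).round(4)
def proj(fn,P):
    f=np.load('pics/'+fn+'.npz'); p=f['K']@(f['Rc'].T@(np.array(P)-f['c'])); return (p[:2]/p[2]).round(1)
E
python3 - <<'E'
from h import *
grab('top','top0'); grab('scene','sc0')
o=ctrl.get_obs(); print(o)
print(R.from_rotvec(o['tool_rot']).as_matrix().round(3))
E
```

```text
{'t': 0.1, 'q': array([ 1.22298355e+00,  5.32858634e-02,  1.61413810e+00, -3.67535931e-05,
        1.47605292e+00, -1.19002877e-01]), 'dq': array([ 0.00033005, -0.00039827, -0.00373186, -0.00060079, -0.00065295,
       -0.00180647]), 'effort': array([ 1.12782753e-03, -3.94909823e+01, -3.71360672e+01, -2.48477113e-05,
        3.85707506e-03, -6.87519076e-06]), 'tool_pos': array([0.14158845, 0.608201  , 0.24920014]), 'tool_rot': array([-3.58578916e-01, -3.12065742e+00,  2.89240838e-03]), 'contact_force': array([-0.29510009,  0.43490119, -0.03366575]), 'wrist_torque': array([-0.09550205,  0.02725905, -0.02211315]), 'grip_force': 0.0, 'opening': 0.08533034668703483}
[[-0.974  0.227 -0.001]
 [ 0.227  0.974 -0.002]
 [ 0.    -0.002 -1.   ]]
```

View pics/top0.png

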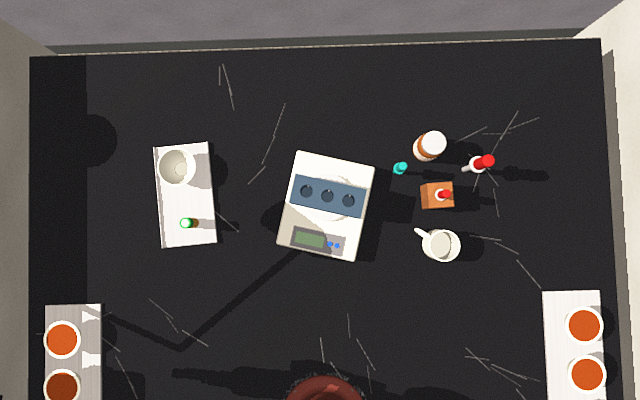

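View pics/sc0.png

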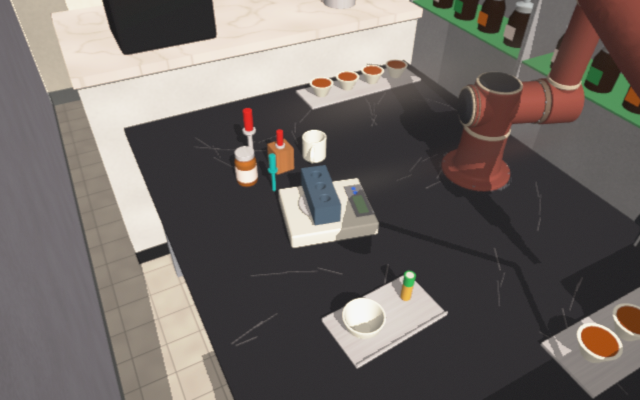

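Top view: wells at about (306,191), (327,196) and (348,200), the small gauge in its stand at (443,195), and the cell at (187,223). The larger red rod at (485,161) and the turquoise one at (400,168) are look-alikes.

```bash
python3 - <<'E'
from h import *
im=cv2.imread('pics/top0.png')
a=cv2.resize(im[170:220,280:380],None,fx=8,fy=8,interpolation=cv2.INTER_CUBIC)[:400]
b=cv2.resize(im[172:222,410:460],None,fx=8,fy=8,interpolation=cv2.INTER_CUBIC)
c=cv2.resize(im[200:250,165:215],None,fx=8,fy=8,interpolation=cv2.INTER_CUBIC)
d=np.vstack([a,np.hstack([b,c])]); d=cv2.resize(d,(600,600)) if 0 else d
d=cv2.resize(d,None,fx=.75,fy=.75); cv2.imwrite('pics/cropA.png',d); print(d.shape)
for n,u,v,z in [('w1',306,191,.124),('w2',327,196,.124),('w3',348,200,.124),('gtop',446,195,.136),('stand',437,196,.08),('cell',186,222,.091),('jar',433,143,.11),('turq',401,166,.13),('mug',443,243,.075),('big',488,160,.17)]: print(n,ray('top0',u,v,z))
print(np.load('pics/top0.npz')['c'])
E
```

```text
(600, 600, 3)
w1 [0.5623 0.0254 0.124 ]
w2 [ 0.5492 -0.0227  0.124 ]
w3 [ 0.5385 -0.0708  0.124 ]
gtop [ 0.5424 -0.2935  0.136 ]
stand [ 0.5433 -0.2867  0.08  ]
cell [0.4994 0.3143 0.091 ]
jar [ 0.6667 -0.2755  0.11  ]
turq [ 0.6127 -0.1949  0.13  ]
mug [ 0.4305 -0.2973  0.075 ]
big [ 0.6154 -0.3806  0.17  ]
[ 0.49252498 -0.00806421  1.21442504]
```

View pics/cropA.png

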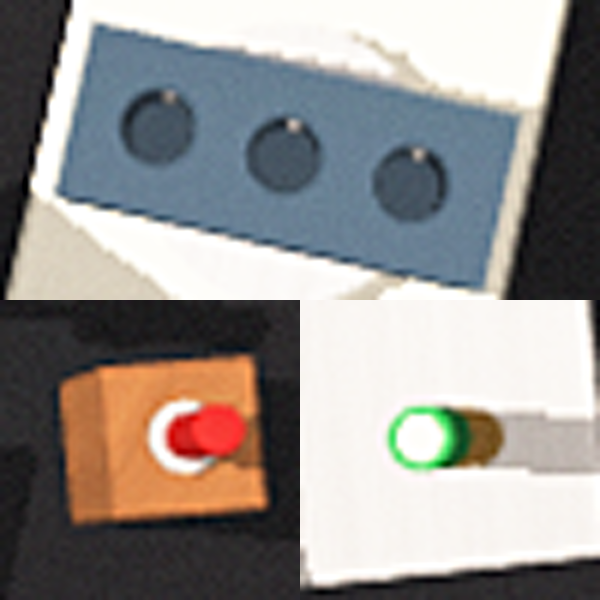

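Cell top (184.8,222.4), gauge top (445.8,193.2), collar centre (440.1,194.4), and wells (305.8,190.6), (326.9,195.1), (348.0,200.1). The grip pads are on the upper side of each well.

```bash
cat >> h.py <<'E'
def inc(target):
    o=ctrl.get_obs(); return (R.from_rotvec(o['tool_rot']).as_matrix().T@(np.array(target)-o['tool_pos'])*100).round(2)
E
python3 - <<'E'
from h import *
for n,u,v,z in [('w1',305.75,190.6,.124),('w2',326.9,195.1,.124),('w3',348,200.1,.124),('gtop',445.75,193.2,.136),('collar',440.1,194.4,.086),('cell',184.75,222.4,.091)]: print(n,ray('top0',u,v,z))
print(inc([.545,-.289,.25]), ctrl.get_image('wrist')['mount'].round(3))
E
```

```text
w1 [0.5632 0.026  0.124 ]
w2 [ 0.5513 -0.0225  0.124 ]
w3 [ 0.5382 -0.0708  0.124 ]
gtop [ 0.5465 -0.2931  0.136 ]
collar [ 0.5466 -0.2928  0.086 ]
cell [0.4986 0.3173 0.091 ]
[-5.964e+01 -7.823e+01  6.000e-02] [[ 0.    -0.962 -0.273  0.07 ]
 [ 1.     0.    -0.001  0.   ]
 [ 0.001 -0.273  0.962 -0.124]
 [ 0.     0.     0.     1.   ]]
```

>>> servo_tool(
  increments=[
    [[8.54,-3,-3.93,0,0],[8.54,-6,-7.86,0,0],[8.54,-9,-11.8,0,0],[8.54,-12,-15.72,0,0],[8.54,-15,-19.65,0,0]],
  ],
)

```text
t: 0.65
tool_pos: [0.2434, 0.3814, 0.2498]
tool_rot: [0.357, 3.121, -0.001]
contact_force: [1.4, 0.6, 0.5]
opening: 0.0852
grip_force: 0.0
```

>>> servo_tool(
  increments=[
    [[8.54,-3,-3.93,0,0],[8.54,-6,-7.86,0,0],[8.54,-9,-11.8,0,0],[8.54,-12,-15.72,0,0],[8.54,-15,-19.65,0,0]],
  ],
)

```text
t: 1.15
tool_pos: [0.3449, 0.1561, 0.2502]
tool_rot: [0.358, 3.12, 0.001]
contact_force: [1.1, -0.2, 0.2]
opening: 0.0852
grip_force: 0.0
```

>>> servo_tool(
  increments=[
    [[8.54,-3,-3.93,0,0],[8.54,-6,-7.86,0,0],[8.54,-9,-11.8,0,0],[8.54,-12,-15.72,0,0],[8.54,-15,-19.65,0,0]],
  ],
)

```text
t: 1.65
tool_pos: [0.4466, -0.0697, 0.2502]
tool_rot: [0.36, 3.12, 0.0]
contact_force: [0.9, 0.2, 1.2]
opening: 0.0853
grip_force: 0.0
```

>>> servo_tool(
  increments=[
    [[8.54,-3,-3.93,0,0],[8.54,-6,-7.86,0,0],[8.54,-9,-11.8,0,0],[8.54,-12,-15.72,0,0],[8.54,-14.9,-19.65,0,0]],
  ],
)

```text
t: 2.15
tool_pos: [0.5473, -0.2947, 0.2497]
tool_rot: [-0.359, -3.121, -0.001]
contact_force: [0.3, -0.7, 0.7]
opening: 0.0853
grip_force: 0.0
```

>>> servo_tool(
  increments=[
    [[8.54,0,0,0,0],[8.54,0,0,0,0],[8.54,0,0,0,0]],
  ],
)

```text
t: 2.45
tool_pos: [0.5466, -0.2919, 0.2501]
tool_rot: [-0.358, -3.121, -0.001]
contact_force: [0.5, -0.2, -0.2]
opening: 0.0853
grip_force: 0.0
```

```bash
python3 - <<'E'
from h import *
grab('wrist','w1'); o=ctrl.get_obs(); print(o['t'],o['tool_pos'],o['contact_force'],o['q'],R.from_rotvec(o['tool_rot']).as_matrix().round(3),inc([.5465,-.293,.111]))
for P in [(.5465,-.293,.136),(.5465,-.293,.086),(.5382,-.0708,.124)]: print(proj('w1',P))
E
```

```text
2.5 [ 0.54660286 -0.29155601  0.25044072] [ 0.37482595 -0.01330176  0.40135769] [-6.10131177e-01  3.98496742e-02  1.62594482e+00  1.47942683e-04
  1.47589255e+00 -1.95315993e+00] [[-0.974  0.226  0.   ]
 [ 0.226  0.974  0.   ]
 [ 0.     0.    -1.   ]] [-0.02 -0.15 13.94]
[318.3 206. ]
[318.6 189.8]
[618.  123.2]
```

View pics/w1.png

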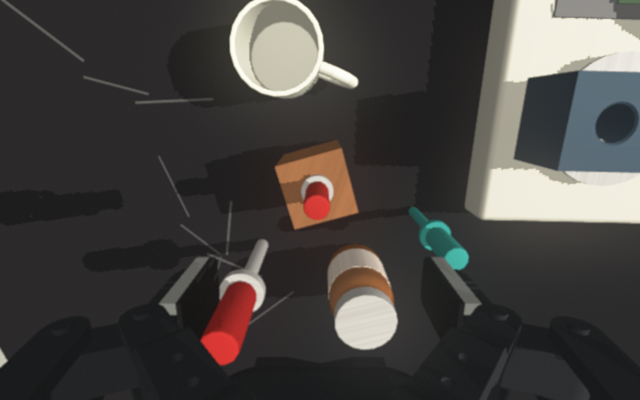

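The wrist view shows the gauge top at (317,206), collar at (318,190) and well 3 at (617,122). All three match my estimates, so I'll descend and grip.

>>> servo_tool(
  increments=[
    [[5,0,-0.1,4,0],[5,0,-0.1,8,0],[5,0,-0.1,11,0],[5,0,-0.1,13,0],[5,0,-0.1,13.8,0]],
  ],
  newtons=40,
)

```text
t: 3.0
tool_pos: [0.5452, -0.2914, 0.11]
tool_rot: [-0.356, -3.118, -0.003]
contact_force: [0.0, 0.4, 0.0]
opening: 0.0499
grip_force: 0.0
```

>>> servo_tool(
  increments=[
    [[0,0,0,0,0],[0,0,0,0,0],[0,0,0,0,0],[0,0,0,0,0],[0,0,0,0,0]],
  ],
  newtons=40,
)

```text
t: 3.5
tool_pos: [0.5476, -0.2942, 0.1143]
tool_rot: [0.358, 3.118, -0.002]
contact_force: [-0.4, 0.7, 4.6]
opening: 0.0192
grip_force: 39.6
```

>>> servo_tool(
  increments=[
    [[0,0,0,0,0],[0,0,0,0,0],[0,0,0,0,0]],
  ],
  newtons=40,
)

```text
t: 3.8
tool_pos: [0.5476, -0.2942, 0.1143]
tool_rot: [0.358, 3.119, -0.002]
contact_force: [-0.1, 0.8, 5.8]
opening: 0.0191
grip_force: 39.7
```

```bash
python3 - <<'E'
from h import *
o=ctrl.get_obs(); print(o['t'],o['tool_pos'],o['contact_force'])
E
```

```text
3.8 [ 0.54758748 -0.2941831   0.11427207] [-0.08360218  0.76237265  5.82749056]
```

>>> servo_tool(
  increments=[
    [[0,0,0,-2,0],[0,0,0,-5,0],[0,0,0,-9,0],[0,0,0,-13,0],[0,0,0,-14.5,0]],
  ],
  newtons=60,
)

```text
t: 4.3
tool_pos: [0.5481, -0.2948, 0.2627]
tool_rot: [0.358, 3.114, -0.006]
contact_force: [-0.5, 0.1, 0.2]
opening: 0.0183
grip_force: 58.8
```

>>> servo_tool(
  increments=[
    [[0,0.7,4,0,0],[0,1.5,8.5,0,0],[0,2.3,13,0,0],[0,3.1,17.5,0,0],[0,4,22,0,0]],
  ],
)

```text
t: 4.8
tool_pos: [0.5569, -0.0686, 0.2557]
tool_rot: [-0.359, -3.119, -0.0]
contact_force: [0.2, 1.0, -1.2]
opening: 0.0185
grip_force: 58.9
```

>>> servo_tool(
  increments=[
    [[0,0.8,4,0,0],[0,1.5,7.5,0,0],[0,1.8,9.5,0,0],[0,1.8,9.5,0,0],[0,1.8,9.5,0,0]],
  ],
)

```text
t: 5.3
tool_pos: [0.5612, 0.0262, 0.2561]
tool_rot: [-0.357, -3.12, 0.001]
contact_force: [-0.2, -0.7, -0.6]
opening: 0.0185
grip_force: 58.9
```

```bash
python3 - <<'E'
from h import *
grab('wrist','w2')
o=ctrl.get_obs(); print(o['t'],o['tool_pos'],o['contact_force'],inc([.5622,.026,.234]))
z=o['tool_pos'][2]
print(proj('w2',o['tool_pos']-[0,0,.109]),proj('w2',(.5632,.026,.124)),proj('w2',(.5513,-.0225,.124)))
E
```

```text
5.35 [0.56130604 0.0256585  0.25637572] [ 0.10062378 -0.30021234 -0.70730616] [-0.08  0.06  2.24]
[319.4 208.4] [320.4 201.9] [256.5 201.1]
```

View pics/w2.png

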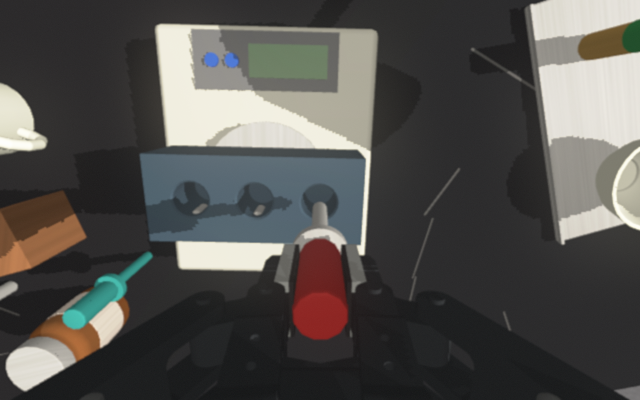

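>>> servo_tool(
  increments=[
    [[0,0,0,2,0],[0,0,0,4,0],[0,0,0,5.2,0],[0,0,0,5.6,0],[0,0,0,5.6,0]],
  ],
)

```text
t: 5.85
tool_pos: [0.5613, 0.0257, 0.2007]
tool_rot: [-0.36, -3.12, 0.0]
contact_force: [0.7, -0.8, 0.1]
opening: 0.0185
grip_force: 58.9
```

>>> servo_tool(
  increments=[
    [[0,0,0,0.2,0],[0,0,0,0.4,0],[0,0,0,0.55,0],[0,0,0,0.65,0],[0,0,0,0.65,0]],
  ],
)

```text
t: 6.35
tool_pos: [0.5618, 0.0263, 0.195]
tool_rot: [0.358, 3.121, -0.0]
contact_force: [-0.6, -0.3, -1.0]
opening: 0.0184
grip_force: 58.9
```

>>> servo_tool(
  increments=[
    [[0,0,0,0.1,0],[0,0,0,0.15,0],[0,0,0,0.2,0],[0,0,0,0.2,0]],
  ],
)

```text
t: 6.75
tool_pos: [0.5619, 0.0263, 0.1935]
tool_rot: [0.358, 3.12, 0.0]
contact_force: [-0.1, 0.3, 3.9]
opening: 0.0183
grip_force: 59.0
```

>>> servo_tool(
  increments=[
    [[0,0,0,0.05,0],[0,0,0,0.07,0],[0,0,0,0.07,0],[0,0,0,0.07,0]],
  ],
)

```text
t: 7.15
tool_pos: [0.562, 0.0263, 0.1928]
tool_rot: [0.358, 3.12, 0.0]
contact_force: [-0.4, 0.3, 5.0]
opening: 0.0185
grip_force: 59.2
```

Well 1 holds a plug: contact at TCP 0.195 and 5 N. Next is well 2.

>>> servo_tool(
  increments=[
    [[0,0,0,-2,0],[0,0,0,-5,0],[0,0,0,-6,0],[0,0,0,-6,0]],
  ],
)

```text
t: 7.55
tool_pos: [0.5624, 0.0262, 0.2535]
tool_rot: [0.358, 3.118, 0.0]
contact_force: [0.9, -0.1, -0.8]
opening: 0.0188
grip_force: 59.2
```

>>> servo_tool(
  increments=[
    [[0,0,-2.5,0,0],[0,0,-4.5,0,0],[0,0,-5,0,0],[0,0,-5,0,0],[0,0,-5,0,0]],
  ],
)

```text
t: 8.05
tool_pos: [0.55, -0.0219, 0.2511]
tool_rot: [-0.358, -3.12, -0.001]
contact_force: [-0.9, -0.4, 0.3]
opening: 0.0183
grip_force: 59.2
```

>>> servo_tool(
  increments=[
    [[0,0,0,2,0],[0,0,0,4,0],[0,0,0,5,0],[0,0,0,5.3,0],[0,0,0,5.3,0]],
  ],
)

```text
t: 8.55
tool_pos: [0.5503, -0.022, 0.1989]
tool_rot: [-0.358, -3.121, -0.0]
contact_force: [-0.8, 0.1, 0.6]
opening: 0.0184
grip_force: 59.2
```

>>> servo_tool(
  increments=[
    [[0,0,0,0.2,0],[0,0,0,0.4,0],[0,0,0,0.5,0],[0,0,0,0.6,0],[0,0,0,0.6,0]],
  ],
)

```text
t: 9.05
tool_pos: [0.5507, -0.0225, 0.194]
tool_rot: [0.359, 3.12, 0.0]
contact_force: [-0.4, 0.3, 3.2]
opening: 0.0184
grip_force: 59.2
```

>>> servo_tool(
  increments=[
    [[0,0,0,0.05,0],[0,0,0,0.1,0],[0,0,0,0.1,0],[0,0,0,0.1,0]],
  ],
)

```text
t: 9.45
tool_pos: [0.5507, -0.0225, 0.1929]
tool_rot: [0.358, 3.12, -0.0]
contact_force: [-0.1, 1.1, 5.1]
opening: 0.0182
grip_force: 59.3
```

Well 2 also holds a plug. I still have to feel well 3, with the floor expected at TCP 0.183.

>>> servo_tool(
  increments=[
    [[0,0,0,-2,0],[0,0,0,-5,0],[0,0,0,-6,0],[0,0,0,-6,0]],
  ],
)

```text
t: 9.85
tool_pos: [0.551, -0.0225, 0.2534]
tool_rot: [0.358, 3.118, -0.0]
contact_force: [-0.0, -0.2, -1.0]
opening: 0.0187
grip_force: 59.3
```

>>> servo_tool(
  increments=[
    [[0,0,-2.5,0,0],[0,0,-4.5,0,0],[0,0,-5,0,0],[0,0,-5,0,0],[0,0,-5,0,0]],
  ],
)

```text
t: 10.35
tool_pos: [0.5387, -0.0705, 0.2511]
tool_rot: [-0.358, -3.12, -0.001]
contact_force: [0.2, 0.2, -0.7]
opening: 0.0188
grip_force: 59.3
```

>>> servo_tool(
  increments=[
    [[0,0,0,2,0],[0,0,0,4,0],[0,0,0,5,0],[0,0,0,5.3,0],[0,0,0,5.3,0]],
  ],
)

```text
t: 10.85
tool_pos: [0.5389, -0.0707, 0.1989]
tool_rot: [-0.358, -3.121, -0.0]
contact_force: [-0.1, -0.5, -0.6]
opening: 0.0187
grip_force: 59.3
```

>>> servo_tool(
  increments=[
    [[0,0,0,0.2,0],[0,0,0,0.4,0],[0,0,0,0.5,0],[0,0,0,0.6,0],[0,0,0,0.6,0]],
  ],
)

```text
t: 11.35
tool_pos: [0.5389, -0.0711, 0.1931]
tool_rot: [-0.359, -3.121, -0.0]
contact_force: [-0.2, 0.3, -1.2]
opening: 0.0182
grip_force: 59.3
```

>>> servo_tool(
  increments=[
    [[0,0,0,0.3,0],[0,0,0,0.6,0],[0,0,0,0.8,0],[0,0,0,0.9,0],[0,0,0,0.9,0]],
  ],
)

```text
t: 11.85
tool_pos: [0.5388, -0.071, 0.1838]
tool_rot: [-0.359, -3.121, -0.0]
contact_force: [0.1, -0.0, -0.9]
opening: 0.0186
grip_force: 59.3
```

>>> servo_tool(
  increments=[
    [[0,0,0,0.05,0],[0,0,0,0.1,0],[0,0,0,0.15,0],[0,0,0,0.2,0],[0,0,0,0.2,0]],
  ],
)

```text
t: 12.35
tool_pos: [0.5391, -0.0711, 0.1825]
tool_rot: [0.358, 3.121, -0.0]
contact_force: [-0.0, 0.6, 1.7]
opening: 0.0185
grip_force: 59.3
```

>>> servo_tool(
  increments=[
    [[0,0,0,0.05,0],[0,0,0,0.1,0],[0,0,0,0.15,0],[0,0,0,0.15,0],[0,0,0,0.15,0]],
  ],
)

```text
t: 12.85
tool_pos: [0.5392, -0.0712, 0.1811]
tool_rot: [0.358, 3.12, -0.0]
contact_force: [-0.6, -0.5, 4.0]
opening: 0.0187
grip_force: 59.3
```

```bash
python3 - <<'E'
from h import *
o=ctrl.get_obs(); print(o['t'],o['tool_pos'],o['contact_force'],inc([.5474,-.2940,.114]))
E
```

```text
12.85 [ 0.53918716 -0.07116623  0.18111003] [-0.56257245 -0.51915518  4.0049234 ] [ -5.85 -21.52   6.72]
```

Well 3 is the empty one: floor contact at TCP 0.183 and 4 N. Now I'll return the gauge.

>>> servo_tool(
  increments=[
    [[0,0,0,-2,0],[0,0,0,-5,0],[0,0,0,-7.3,0],[0,0,0,-7.3,0]],
  ],
)

```text
t: 13.25
tool_pos: [0.5405, -0.0715, 0.2569]
tool_rot: [0.358, 3.115, -0.002]
contact_force: [-0.2, 0.4, 0.2]
opening: 0.0184
grip_force: 59.3
```

>>> servo_tool(
  increments=[
    [[0,-1.1,-4,0,0],[0,-2.3,-8.5,0,0],[0,-3.5,-13,0,0],[0,-4.7,-17.5,0,0],[0,-5.6,-20.6,0,0]],
  ],
)

```text
t: 13.75
tool_pos: [0.5456, -0.2867, 0.2508]
tool_rot: [-0.361, -3.118, -0.002]
contact_force: [0.3, 0.6, -0.5]
opening: 0.0189
grip_force: 59.3
```

>>> servo_tool(
  increments=[
    [[0,-0.25,-0.9,0,0],[0,-0.25,-0.9,0,0],[0,-0.25,-0.9,4,0],[0,-0.25,-0.9,5.5,0],[0,-0.25,-0.9,5.5,0]],
  ],
)

```text
t: 14.25
tool_pos: [0.5452, -0.291, 0.1939]
tool_rot: [-0.355, -3.114, -0.007]
contact_force: [-0.6, 0.7, -0.9]
opening: 0.0185
grip_force: 59.3
```

```bash
python3 - <<'E'
from h import *
o=ctrl.get_obs(); print(o['t'],o['tool_pos'],o['contact_force'],inc([.5472,-.2937,.114]))
grab('wrist','w3'); print(proj('w3',(.5466,-.2928,.08)),proj('w3',o['tool_pos']-[0,0,.109]))
im=cv2.imread('pics/w3.png');cv2.imwrite('pics/w3c.png',cv2.resize(im[120:270,220:420],None,fx=4,fy=4,interpolation=cv2.INTER_CUBIC))
E
```

```text
14.25 [ 0.54519632 -0.29095997  0.19389037] [-0.58275941  0.69335861 -0.87864118] [-0.32 -0.25  7.99]
[317.4 209.3] [319.4 208.9]
```

View pics/w3c.png

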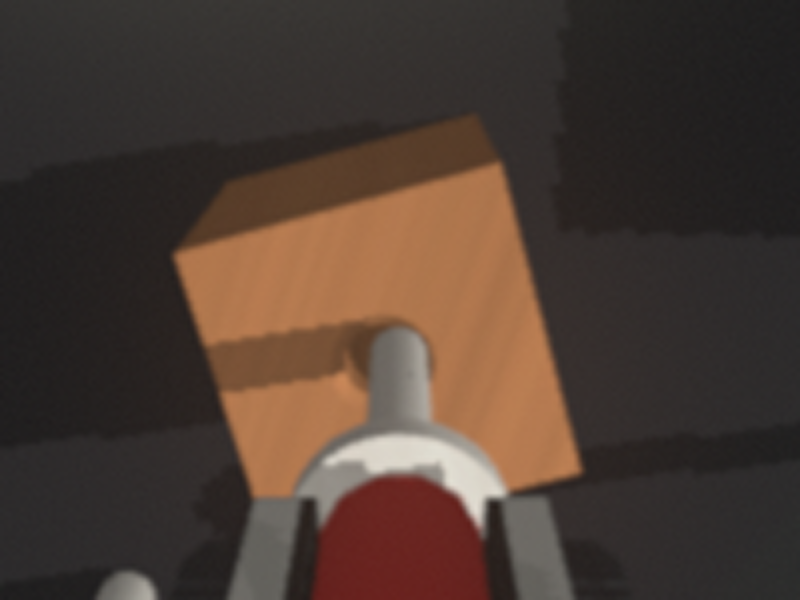

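In the crop the hole centre is at about (389,358) and the rod foot at (402,355). The arm seems to be still settling, about 2 mm short in -y, so I'll wait and check.

>>> servo_tool(
  increments=[
    [[0,0,0,0,0],[0,0,0,0,0]],
  ],
)

```text
t: 14.5
tool_pos: [0.548, -0.2939, 0.2007]
tool_rot: [0.357, 3.118, -0.002]
contact_force: [-0.2, 0.0, -0.5]
opening: 0.019
grip_force: 59.3
```

>>> servo_tool(
  increments=[
    [[0,0.04,0,0.5,0],[0,0.04,0,1.0,0],[0,0.04,0,1.5,0],[0,0.04,0,2,0],[0,0.04,0,2.2,0]],
  ],
)

```text
t: 15.0
tool_pos: [0.5463, -0.2934, 0.1754]
tool_rot: [-0.359, -3.12, -0.001]
contact_force: [-0.0, 0.7, -0.8]
opening: 0.0184
grip_force: 59.3
```

>>> servo_tool(
  increments=[
    [[0,0,0,1.2,0],[0,0,0,2.4,0],[0,0,0,3.6,0],[0,0,0,4.8,0],[0,0,0,5.6,0]],
  ],
)

```text
t: 15.5
tool_pos: [0.5462, -0.2933, 0.1186]
tool_rot: [-0.358, -3.119, -0.001]
contact_force: [-0.2, 0.6, -0.6]
opening: 0.019
grip_force: 59.3
```

>>> servo_tool(
  increments=[
    [[0,0,0,0.2,0],[0,0,0,0.4,0],[0,0,0,0.6,0],[0,0,0,0.7,0],[0,0,0,0.7,0]],
  ],
)

```text
t: 16.0
tool_pos: [0.547, -0.2939, 0.1144]
tool_rot: [0.358, 3.12, -0.001]
contact_force: [-0.3, 0.1, 1.5]
opening: 0.0183
grip_force: 59.6
```

>>> servo_tool(
  increments=[
    [[5,0,0,0,0],[5,0,0,0,0],[5,0,0,0,0],[5,0,0,0,0]],
  ],
)

```text
t: 16.4
tool_pos: [0.5467, -0.2937, 0.1136]
tool_rot: [0.359, 3.121, -0.0]
contact_force: [-0.0, 0.2, 0.4]
opening: 0.0497
grip_force: 0.0
```

>>> servo_tool(
  increments=[
    [[5,0,0,-1,0],[5,0,0,-4,0],[5,0,0,-8,0],[5,0,0,-12,0],[5,0,0,-14,0]],
  ],
)

```text
t: 16.9
tool_pos: [0.5481, -0.2946, 0.2596]
tool_rot: [0.358, 3.115, -0.005]
contact_force: [0.2, -0.1, 0.9]
opening: 0.0498
grip_force: 0.0
```

>>> servo_tool(
  increments=[
    [[5,0.5,1.5,0,0],[5,1.8,5.6,0,0],[5,3.2,10.1,0,0],[5,4.6,14.6,0,0],[5,6,19,0,0]],
  ],
)

```text
t: 17.4
tool_pos: [0.53, -0.0924, 0.2521]
tool_rot: [-0.359, -3.119, -0.001]
contact_force: [-0.5, 0.1, 0.9]
opening: 0.0498
grip_force: 0.0
```

>>> servo_tool(
  increments=[
    [[5,1.4,4.4,0,0],[5,2.8,8.8,0,0],[5,4.2,13.2,0,0],[5,5.6,17.6,0,0],[5,7,22,0,0]],
  ],
)

```text
t: 17.9
tool_pos: [0.5113, 0.1374, 0.2522]
tool_rot: [-0.358, -3.119, 0.0]
contact_force: [0.7, -0.5, -0.4]
opening: 0.0499
grip_force: 0.0
```

>>> servo_tool(
  increments=[
    [[8,1.4,4.4,0,0],[8,2.8,8.8,0,0],[8,4.2,13.2,0,0],[8,5.2,16,0,0],[8,5.5,17.4,0,0]],
  ],
)

```text
t: 18.4
tool_pos: [0.497, 0.3195, 0.2521]
tool_rot: [-0.353, -3.119, 0.001]
contact_force: [0.4, -0.9, -0.2]
opening: 0.0799
grip_force: 0.0
```

>>> servo_tool(
  increments=[
    [[7,0,0,0,0],[7,0,0,0,0],[7,0,0,0,0]],
  ],
)

```text
t: 18.7
tool_pos: [0.4992, 0.3157, 0.2534]
tool_rot: [-0.361, -3.121, 0.001]
contact_force: [0.1, -0.5, 0.3]
opening: 0.0702
grip_force: 0.0
```

```bash
python3 - <<'E'
from h import *
o=ctrl.get_obs(); print(o['t'],o['tool_pos'],o['contact_force'],inc([.4986,.3173,.080]))
grab('wrist','w4'); print(proj('w4',(.4986,.3173,.091)),proj('w4',(.4986,.3173,.006)))
E
```

```text
18.7 [0.499228   0.31567137 0.25335003] [ 0.11148712 -0.4569749   0.28669883] [ 0.1   0.16 17.33]
[321.8 188.9] [321.4 170.9]
```

View pics/w4.png

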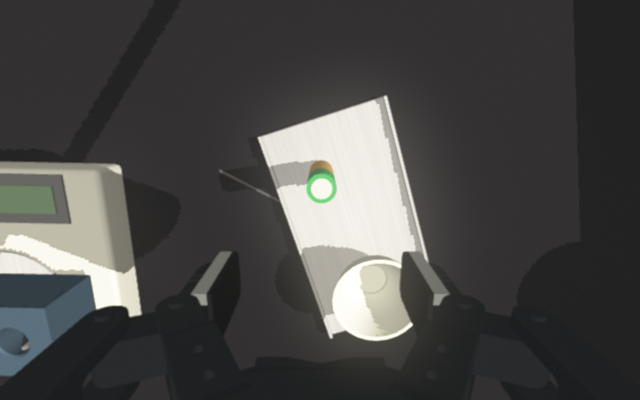

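The cell top is at (321,188), matching the prediction of (321.8,188.9). Descending to grasp it.

>>> servo_tool(
  increments=[
    [[6,0.1,0.1,4,0],[6,0.1,0.1,8.5,0],[6,0.1,0.1,13,0],[6,0.1,0.1,16,0],[6,0.1,0.1,17.2,0]],
  ],
  newtons=30,
)

```text
t: 19.25
tool_pos: [0.4962, 0.316, 0.0775]
tool_rot: [-0.361, -3.115, 0.006]
contact_force: [0.3, -0.4, 0.3]
opening: 0.0606
grip_force: 0.0
```

>>> servo_tool(
  increments=[
    [[6,0,0,0,0],[6,0,0,0,0],[3.2,0,0,0,0],[3.2,0,0,0,0],[3.2,0,0,0,0]],
  ],
)

```text
t: 19.75
tool_pos: [0.4991, 0.3187, 0.0831]
tool_rot: [0.358, 3.119, 0.002]
contact_force: [-0.1, 0.0, -0.0]
opening: 0.0322
grip_force: 0.0
```

>>> servo_tool(
  increments=[
    [[0,0,0,0,0],[0,0,0,0,0],[0,0,0,0,0],[0,0,0,0,0],[0,0,0,0,0]],
  ],
  newtons=40,
)

```text
t: 20.25
tool_pos: [0.4989, 0.3183, 0.0828]
tool_rot: [0.358, 3.12, 0.0]
contact_force: [-0.9, -1.9, 4.6]
opening: 0.0247
grip_force: 39.4
```

```bash
python3 - <<'E'
from h import *
o=ctrl.get_obs(); print(o['t'],o['tool_pos'],o['contact_force'],o['opening'],inc([.5382,-.0708,.23]))
E
```

```text
20.25 [0.49892683 0.31831623 0.0828451 ] [-0.91403861 -1.92569367  4.6414362 ] 0.024671458316961485 [-12.66 -37.   -14.71]
```

>>> servo_tool(
  increments=[
    [[0,0,0,-1,0],[0,0,0,-4,0],[0,0,0,-8,0],[0,0,0,-12,0],[0,0,0,-15,0]],
  ],
  newtons=60,
)

```text
t: 20.75
tool_pos: [0.4986, 0.3187, 0.2347]
tool_rot: [0.358, 3.119, 0.003]
contact_force: [1.1, 0.2, -0.7]
opening: 0.024
grip_force: 58.9
```

>>> servo_tool(
  increments=[
    [[0,-0.7,-2,0,0],[0,-2,-5.9,0,0],[0,-3.4,-10,0,0],[0,-4.9,-14.3,0,0],[0,-6.4,-18.7,0,0]],
  ],
)

```text
t: 21.25
tool_pos: [0.5178, 0.1204, 0.2316]
tool_rot: [0.357, 3.121, 0.001]
contact_force: [0.0, 0.3, -0.7]
opening: 0.0239
grip_force: 59.0
```

>>> servo_tool(
  increments=[
    [[0,-1.5,-4.4,0,0],[0,-2.9,-8.6,0,0],[0,-4.3,-12.6,0,0],[0,-5.5,-16.2,0,0],[0,-6.2,-18.2,0,0]],
  ],
)

```text
t: 21.75
tool_pos: [0.5371, -0.0722, 0.2316]
tool_rot: [0.362, 3.121, -0.0]
contact_force: [0.9, 1.0, -0.7]
opening: 0.0243
grip_force: 59.0
```

>>> servo_tool(
  increments=[
    [[0,0,0,0,0],[0,0,0,1,0],[0,0,0,1.7,0],[0,0,0,1.7,0],[0,0,0,1.7,0]],
  ],
)

```text
t: 22.25
tool_pos: [0.5369, -0.0687, 0.2139]
tool_rot: [-0.356, -3.12, -0.001]
contact_force: [0.1, 0.1, -0.9]
opening: 0.0242
grip_force: 59.0
```

>>> servo_tool(
  increments=[
    [[0,0,0,0,0],[0,0,0,0,0],[0,0,0,0,0]],
  ],
)

```text
t: 22.55
tool_pos: [0.5375, -0.0696, 0.2151]
tool_rot: [0.358, 3.12, -0.0]
contact_force: [0.1, 0.3, -1.8]
opening: 0.0242
grip_force: 59.0
```

```bash
python3 - <<'E'
from h import *
o=ctrl.get_obs(); print(o['t'],o['tool_pos'],o['contact_force'],inc([.5378,-.0707,.206]))
p=o['tool_pos']
grab('wrist','w5')
print('foot',proj('w5',p-[0,0,.0768]),'well',proj('w5',(.5382,-.0708,.124)),proj('w5',(.5513,-.0225,.124)))
im=cv2.imread('pics/w5.png');cv2.imwrite('pics/w5c.png',cv2.resize(im[120:270,260:460],None,fx=4,fy=4,interpolation=cv2.INTER_CUBIC))
E
```

```text
22.55 [ 0.53751274 -0.06959098  0.21505363] [ 0.05280619  0.2675801  -1.7893979 ] [-0.05 -0.1   0.91]
foot [319.9 222.4] well [318.4 216.7] [393.5 219.3]
```

View pics/w5c.png

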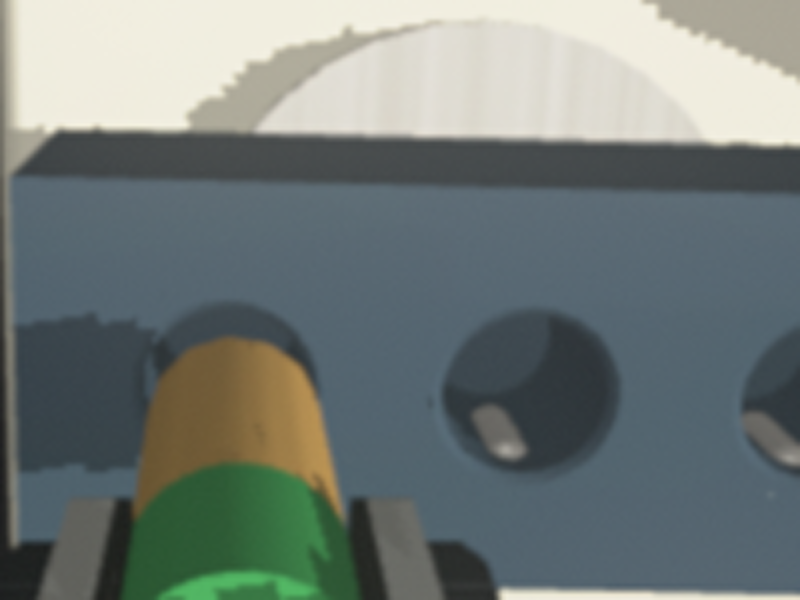

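Crop: well 3 centre is about (231,385), well 2 centre (531,391), and the cell foot centre column about 237 with its front edge at row 337. I'll compare that with the modelled foot outline.

```bash
python3 - <<'E'
from h import *
f=np.load('pics/w5.npz')
p=np.array([.5375,-.0696,.21505]); X=np.array([-.974,.226,0]);Y=np.array([.226,.974,0])
c=lambda q:((proj('w5',q)-[260,120])*4+1.5).round(1)
for h,r in [(.0768,.0095),(.0718,.013)]: print('foot',c(p-[0,0,h]+X*r),c(p-[0,0,h]-Y*r),c(p-[0,0,h]+Y*r))
for n,w in [('w3',(.5382,-.0708,.124)),('w2',(.5513,-.0225,.124))]:
    w=np.array(w); print(n,c(w),'top',c(w+X*.014),'bot',c(w-X*.014),'L',c(w-Y*.014),'R',c(w+Y*.014))
# finger tip / green band lower edge (57mm up the cell): nearest-camera line
print('band',c(p-[0,0,.0768-.057]+X*.013))
E
```

```text
foot [241.1 352.7] [180.3 411.1] [301.9 411.1]
foot [241.1 339.9] [155.9 421.9] [326.3 421.9]
w3 [235.1 388.3] top [235.1 306.7] bot [235.1 467.1] L [150.7 388.3] R [319.5 388.3]
w2 [535.5 398.7] top [540.7 317.5] bot [530.7 477.1] L [451.5 398.7] R [619.5 398.7]
band [240.7 468.3]
```

The outline and well rim shift by the same small amount, so the relative offset stands: about -0.1 cm in tool y and -0.05 in x.

>>> servo_tool(
  increments=[
    [[0,-0.05,-0.1,0,0],[0,-0.05,-0.1,0.5,0],[0,-0.05,-0.1,1,0],[0,-0.05,-0.1,1.2,0],[0,-0.05,-0.1,1.2,0]],
  ],
)

```text
t: 23.1
tool_pos: [0.5371, -0.0707, 0.2017]
tool_rot: [-0.359, -3.119, -0.0]
contact_force: [0.7, 0.3, -1.9]
opening: 0.0246
grip_force: 59.0
```

>>> servo_tool(
  increments=[
    [[0,0,0,0.2,0],[0,0,0,0.4,0],[0,0,0,0.5,0],[0,0,0,0.5,0]],
  ],
)

```text
t: 23.5
tool_pos: [0.5375, -0.0708, 0.1974]
tool_rot: [-0.359, -3.121, -0.0]
contact_force: [-1.0, 0.1, -0.6]
opening: 0.0239
grip_force: 59.0
```

>>> servo_tool(
  increments=[
    [[0,0,0,0.15,0],[0,0,0,0.3,0],[0,0,0,0.4,0],[0,0,0,0.4,0]],
  ],
)

```text
t: 23.9
tool_pos: [0.5378, -0.0709, 0.1937]
tool_rot: [0.359, 3.12, -0.0]
contact_force: [0.6, -0.5, -0.7]
opening: 0.0241
grip_force: 59.1
```

>>> servo_tool(
  increments=[
    [[0,0,0,0.1,0],[0,0,0,0.2,0],[0,0,0,0.3,0],[0,0,0,0.3,0]],
  ],
)

```text
t: 24.3
tool_pos: [0.5377, -0.0709, 0.1907]
tool_rot: [0.359, 3.121, -0.0]
contact_force: [2.1, -0.4, -0.4]
opening: 0.0241
grip_force: 59.2
```

>>> servo_tool(
  increments=[
    [[0,-0.03,0,0.1,0],[0,-0.03,0,0.2,0],[0,-0.03,0,0.3,0],[0,-0.03,0,0.4,0],[0,-0.03,0,0.4,0]],
  ],
)

```text
t: 24.8
tool_pos: [0.5379, -0.0709, 0.1865]
tool_rot: [0.359, 3.121, -0.0]
contact_force: [1.7, -1.1, 0.0]
opening: 0.0242
grip_force: 59.2
```

>>> servo_tool(
  increments=[
    [[0,0,0,0.1,0],[0,0,0,0.2,0],[0,0,0,0.3,0],[0,0,0,0.4,0],[0,0,0,0.4,0]],
  ],
)

```text
t: 25.3
tool_pos: [0.5379, -0.0709, 0.1827]
tool_rot: [0.359, 3.121, -0.0]
contact_force: [2.4, -1.2, 2.1]
opening: 0.0245
grip_force: 59.3
```

>>> servo_tool(
  increments=[
    [[0,-0.05,-0.03,0.2,0],[0,-0.05,-0.03,0.4,0],[0,-0.05,-0.03,0.6,0],[0,-0.05,-0.03,0.8,0],[0,-0.05,-0.03,0.8,0]],
  ],
)

```text
t: 25.8
tool_pos: [0.5381, -0.0712, 0.1742]
tool_rot: [-0.359, -3.121, -0.0]
contact_force: [1.0, -0.9, 1.7]
opening: 0.0245
grip_force: 59.4
```

>>> servo_tool(
  increments=[
    [[0,0,0,0.15,0],[0,0,0,0.3,0],[0,0,0,0.45,0],[0,0,0,0.6,0],[0,0,0,0.7,0]],
  ],
)

```text
t: 26.3
tool_pos: [0.5382, -0.0712, 0.1674]
tool_rot: [-0.359, -3.121, 0.0]
contact_force: [0.1, -0.7, 1.5]
opening: 0.0244
grip_force: 59.4
```

>>> servo_tool(
  increments=[
    [[0,0,0,0.2,0],[0,0,0,0.4,0],[0,0,0,0.6,0],[0,0,0,0.8,0],[0,0,0,0.8,0]],
  ],
)

```text
t: 26.8
tool_pos: [0.5382, -0.0713, 0.1593]
tool_rot: [-0.359, -3.121, 0.0]
contact_force: [-0.4, -1.0, 1.2]
opening: 0.0241
grip_force: 59.4
```

>>> servo_tool(
  increments=[
    [[0,0,0,0.15,0],[0,0,0,0.3,0],[0,0,0,0.45,0],[0,0,0,0.6,0],[0,0,0,0.6,0]],
  ],
)

```text
t: 27.3
tool_pos: [0.5383, -0.0713, 0.1534]
tool_rot: [0.359, 3.121, -0.0]
contact_force: [0.5, -0.5, 2.4]
opening: 0.0237
grip_force: 59.4
```

>>> servo_tool(
  increments=[
    [[0,0,0,0.1,0],[0,0,0,0.2,0],[0,0,0,0.3,0],[0,0,0,0.35,0],[0,0,0,0.35,0]],
  ],
)

```text
t: 27.8
tool_pos: [0.5383, -0.0713, 0.1501]
tool_rot: [0.359, 3.121, -0.0]
contact_force: [-1.0, -1.7, 2.3]
opening: 0.0242
grip_force: 59.4
```

>>> servo_tool(
  increments=[
    [[0,0,0,0.05,0],[0,0,0,0.1,0],[0,0,0,0.1,0],[0,0,0,0.1,0]],
  ],
)

```text
t: 28.2
tool_pos: [0.5384, -0.0713, 0.1493]
tool_rot: [0.359, 3.121, -0.0]
contact_force: [-0.6, 0.0, 3.4]
opening: 0.0244
grip_force: 59.5
```

>>> servo_tool(
  increments=[
    [[0,0,0,0.05,0],[0,0,0,0.1,0],[0,0,0,0.12,0],[0,0,0,0.12,0]],
  ],
)

```text
t: 28.6
tool_pos: [0.5384, -0.0713, 0.1484]
tool_rot: [0.359, 3.121, -0.0]
contact_force: [-1.9, -0.5, 5.8]
opening: 0.0242
grip_force: 59.7
```

>>> servo_tool(
  increments=[
    [[0,0,0,0.05,0],[0,0,0,0.1,0],[0,0,0,0.1,0],[0,0,0,0.1,0]],
  ],
)

```text
t: 29.0
tool_pos: [0.5385, -0.0713, 0.1477]
tool_rot: [0.359, 3.121, -0.0]
contact_force: [-2.2, -0.9, 6.8]
opening: 0.0244
grip_force: 59.9
```

>>> servo_tool(
  increments=[
    [[0,0.03,0,0.05,0],[0,0.05,0,0.08,0],[0,0.05,0,0.08,0]],
  ],
)

```text
t: 29.3
tool_pos: [0.5384, -0.0713, 0.1474]
tool_rot: [0.358, 3.119, -0.0]
contact_force: [-1.3, -0.7, 7.3]
opening: 0.0241
grip_force: 59.9
```

>>> servo_tool(
  increments=[
    [[0,0,0,-0.05,0],[0,0,0,-0.1,0],[0,0,0,-0.15,0],[0,0,0,-0.15,0]],
  ],
)

```text
t: 29.7
tool_pos: [0.5383, -0.0713, 0.1484]
tool_rot: [0.358, 3.12, -0.0]
contact_force: [-0.2, -1.2, 4.5]
opening: 0.024
grip_force: 59.7
```

>>> servo_tool(
  increments=[
    [[3.5,0,0,0,0],[3.5,0,0,0,0],[3.5,0,0,0,0],[5,0,0,0,0],[5,0,0,0,0]],
  ],
)

```text
t: 30.2
tool_pos: [0.5376, -0.071, 0.1472]
tool_rot: [-0.358, -3.12, -0.0]
contact_force: [0.5, -0.7, -0.4]
opening: 0.0501
grip_force: 0.0
```

>>> servo_tool(
  increments=[
    [[5,0,0,-1,0],[5,0,0,-3,0],[5,0,0,-6,0],[5,0,0,-9,0],[5,0,0,-11,0]],
  ],
)

```text
t: 30.7
tool_pos: [0.5386, -0.0713, 0.2613]
tool_rot: [0.358, 3.117, -0.001]
contact_force: [0.5, 0.5, -1.0]
opening: 0.0499
grip_force: 0.0
```

>>> servo_tool(
  increments=[
    [[5,0,0,0,0],[5,0,0,0,0],[5,0,0,0,0]],
  ],
)

```text
t: 31.0
tool_pos: [0.537, -0.0709, 0.2558]
tool_rot: [-0.358, -3.118, -0.001]
contact_force: [0.5, -0.3, -0.3]
opening: 0.0501
grip_force: 0.0
```

```bash
python3 - <<'E'
from h import *
o=ctrl.get_obs(); print(o['t'],o['tool_pos'],o['contact_force'])
grab('wrist','w6'); grab('scene','sc6')
X=np.array([-.974,.226,0]); w=np.array([.5382,-.0708,0])
for h in (.159,.171): print('top',h,proj('w6',w+[0,0,h]),proj('w6',w+X*.013+[0,0,h]),proj('sc6',w+[0,0,h]))
print('band',proj('w6',w+X*.013+[0,0,.131]),'rim',proj('w6',w+X*.014+[0,0,.124]))
a=cv2.imread('pics/w6.png')[150:275,240:400];b=cv2.imread('pics/sc6.png')[90:215,220:380]
cv2.imwrite('pics/w6c.png',np.hstack([cv2.resize(i,(400,312),interpolation=cv2.INTER_CUBIC) for i in (a,b)]))
E
```

```text
31.0 [ 0.5369964  -0.07093889  0.25583015] [ 0.49245509 -0.32596913 -0.34806956]
top 0.159 [320.5 214.8] [320.5 196.3] [316.  164.4]
top 0.171 [320.5 220.4] [320.5 201.1] [316.  160.8]
band [320.5 186.9] rim [320.5 183.6]
```

View pics/w6c.png

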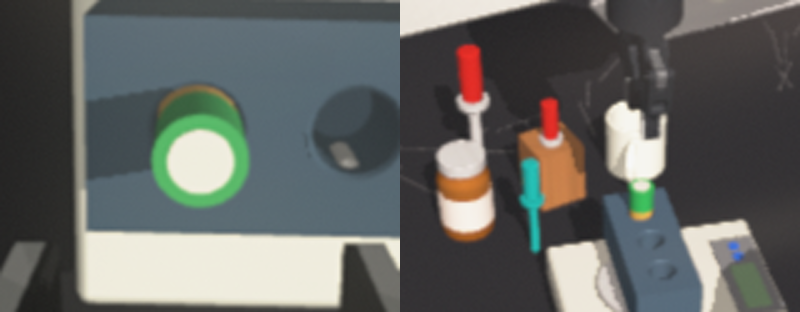

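The cell top centre is at (200,160) in the left crop, which is pixel (320,214). That matches fully home (214.8) rather than resting on a plug (220.4), and only a thin brass strip shows above the block. The right crop shows the gauge hanging in its stand and the jar, mug and look-alikes in place.

```bash
python3 -c "
from station import ctrl
print(ctrl.finish_job())"
```

```text
the job is handed in; nothing more can be done
None
```

I felt all three wells at 4 to 5 N and found plugs in wells 1 and 2; the gauge hangs in its stand again, the fresh cell is fully home and upright in the empty well 3 (peak press about 7 N), and the job was handed in at about 31 s.

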